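# Fill the kit tray with the finished parts

## Robot

A 6-joint arm with a two-finger parallel gripper is mounted at the origin on a cart in front of the work surface, level with it; the furniture and walls round the work are solid. World frame = base frame: x ahead of the robot, y to its left, z up, the work surface at z = 0. Lengths are in mm, angles in degrees, forces in N, time in s.
With the tool pointing down it reaches from about 275 to 875 mm from the base axis. Payload 12.5 kg.
Tool frame: the origin (TCP) lies midway between the tips of the shut fingers; the grasp point (between the pads) lies 19 mm behind it (manip.pinch_z is the distance from the TCP to the grasp point, in mm); z points along the fingers, y is the line along which they close (so a half turn about z gives the same grasp; the last joint's range is limited). The gripper opens to 85 mm and grips with 20 to 120 N. Pads are 22 mm wide; open, the fingers measure 114 mm over their backs; the gripper's body (76 mm by 85 mm) begins 54 mm behind the grasp point. The pads swing forward as they close: fully open they stand 13 mm farther back than shut.
Start: joints at [-69.763, 20.094, 94.641, -0, 65.266, -4.847], TCP at [233.188, -498.104, 231.29] pointing down, gripper open.
Joint ranges: [-157.81, 157.81], [-45, 120.19], [0.68, 151.7], [-89.99, 269.99], [4.06, 180], [-164.3, 164.3]. Speed limits (degrees/s): [127.2, 127.2, 159.86, 180, 180, 180].

## Interface

Orientations are given as a 3x3 rotation matrix whose columns are the frame's x, y, z axes.
In Python, from rig import manip, viewer gives the robot as it stands.
- The arm moves only by the tool move_arm, never from a script. Its argument "plan" is a list of rows, each a list of 3 entries, a list of its own where there are three numbers: the shift along the tool's x, y, z in cm, then the turn, a rotation vector about the tool's x, y, z in rad, then the closure, from 0 (fully open) to 1 (shut). In form: [[[dx, dy, dz], [rx, ry, rz], claw], ...]. A call has exactly 10 rows; each row shifts and turns the commanded pose from where the row before left it, along the tool's axes as they then stand; what a row does not reach is not made up. A row lasts 1/8 s, in which the tool goes at most 62.5 mm and 10.7 degrees, less where a joint would pass 70% of its speed; a pose out of reach is approached as far as the arm can. A call is refused whole if a number of a shift passes 6.25 or a number of a turn 0.188, either way. A call with a gripper value outside its range is refused whole. The fingers move at their own pace and stop on an object; the grip force is fixed at half the most. Time passes only in rows, so rows that do not move let the fingers close, or fill a call up. It gives the time, the measured TCP pose, the force, the opening and the grip force at its end, in the units of the state.
- manip.observe(): the state, without advancing time (a new reading comes with each control period).
- viewer.capture(name): name is "side" or "top" or "wrist"; returns (picture, depth): 420x560x3 uint8, red, green, blue; 420x560 float32, mm along the optical axis (not along the pixel's ray), 0 where there is no reading.
- viewer.get_calibration(name): a dict with "intrinsics" (3x3 intrinsics, pixels), "world_from_camera" (4x4, takes a point from camera to world coordinates). Camera axes: x right, y up, looking along -z (the intrinsics and any distortion apply to the point x, -y, -z); pixel columns grow to the right and rows downward; lengths in mm; the calibration is good to about 2 mm. A picture is of the moment at which its call begins: read the wrist's pose just before it. get_calibration takes no time and is no camera call; for the wrist camera it gives the pose at the moment of the call.
- manip.job_done(): hands the job in; it is judged then, once.
The state is a dict: "time": time; "joints": joint angles; "joint_velocities": joint speeds; "effort": joint torques, N m; "position": TCP position; "ee_rot": TCP orientation; "ft_force": force on the tool from outside, world axes, zero at the start; "wrist_torque": the same for the moment, N m; "grip_width": finger opening in mm; "finger_force": force on a finger pad.
Only numpy, scipy, OpenCV 4.12 (cv2) and the standard library are available. Lean on these libraries where they do the work, as an engineer would, in place of code of your own. Each camera call takes 0.05 s, during which the arm holds its last target. There are 200 camera calls.

## Task

Fill the kit tray for the next assembly: lay the pulley, the drilled block, the strap clamp and the nut each in the recess cut for its shape, lying flat on the recess floor, same side up as they lie now. The two raw blanks, the plain disc and the plain undrilled block, do not belong in the kit: leave them where they lie.

Things in the scene. Friction and masses are not known exactly. Their poses are not given: they have to be found in the camera images.
- pulley_centre (a point): Finished pulley: bare aluminium spool lying flat, two flanges of 42 mm diameter with a groove between and a bore through the middle, 26 mm high. The listed point is its centre, half-way up; z points up.
- drilled_centre (a point): Finished drilled block: bare milled aluminium block with round bores in its top, 36 mm along its x, 50 mm along its y, 26 mm high. The listed point is its centre, half-way up; z points up.
- strap_centre (a point): Strap clamp: flat grey steel bar with a slot through it, 25 mm along its x, 90 mm along its y, 10 mm high. The listed point is its centre, half-way up; z points up.
- nut_centre (a point): Hexagon nut, bare steel, lying flat: 19 mm across the flats (two of them face along its x), 22 mm across the corners along its y, 10 mm high. The listed point is its centre, half-way up; z points up.
- disc_blank_centre (a point): Raw round blank, a look-alike of the pulley that does not belong in the tray: plain solid aluminium disc without groove or bore, 56 mm diameter, 32 mm high; loose. The listed point is its centre, half-way up; z points up.
- block_blank_centre (a point): Raw block blank, a look-alike of the drilled block that does not belong in the tray: plain solid aluminium block without bores, 46 mm along its x, 62 mm along its y, 34 mm high; loose. The listed point is its centre, half-way up; z points up.
- insert_pulley: Insert 112 x 64 x 10 mm, one of four lying flat two by two in a low aluminium tray (rim 12 mm) fixed to the bench; order varies. Black top sheet, 5 mm thick, with one cut-out showing the grey base. Origin: centre of its underside, below the cut-out's centre; x along 112 mm, y along 64 mm, z up. Recess floor 5 mm, black top 10 mm above the origin. Large round recess, 54 mm diameter.
- insert_block: Insert 112 x 64 x 10 mm, one of four lying flat two by two in a low aluminium tray (rim 12 mm) fixed to the bench; order varies. Black top sheet, 5 mm thick, with one cut-out showing the grey base. Origin: centre of its underside, below the cut-out's centre; x along 112 mm, y along 64 mm, z up. Recess floor 5 mm, black top 10 mm above the origin. Broad recess, 62 (x) by 48 mm.
- insert_strap: Insert 112 x 64 x 10 mm, one of four lying flat two by two in a low aluminium tray (rim 12 mm) fixed to the bench; order varies. Black top sheet, 5 mm thick, with one cut-out showing the grey base. Origin: centre of its underside, below the cut-out's centre; x along 112 mm, y along 64 mm, z up. Recess floor 5 mm, black top 10 mm above the origin. Long recess, 102 (x) by 37 mm.
- insert_nut: Insert 112 x 64 x 10 mm, one of four lying flat two by two in a low aluminium tray (rim 12 mm) fixed to the bench; order varies. Black top sheet, 5 mm thick, with one cut-out showing the grey base. Origin: centre of its underside, below the cut-out's centre; x along 112 mm, y along 64 mm, z up. Recess floor 5 mm, black top 10 mm above the origin. Small round recess, 34 mm diameter.
There are look-alikes about, which are no part of the job. What is shaped like the part that bears drilled_centre but black is not meant.

How it is judged (in metres and radians):
At the end, for the whole second after the job is handed in: The pulley, drilled block, strap clamp and nut each lie in their own recess: centre within 12 mm of the middle of the insert, resting on the recess floor (height within 2 mm), upright within 0.1 rad, released; and neither raw blank has been moved by 25 mm or more (horizontal distance between pulley_centre and insert_pulley below 0.012 m and z of pulley_centre in the frame of insert_pulley between 0.016 and 0.02 m and angle between each of pulley_centre, drilled_centre, strap_centre, nut_centre's own z axis and vertical below 0.1 rad and horizontal distance between drilled_centre and insert_block below 0.012 m and z of drilled_centre in the frame of insert_block between 0.016 and 0.02 m and horizontal distance between strap_centre and insert_strap below 0.012 m and z of strap_centre in the frame of insert_strap between 0.008 and 0.012 m and horizontal distance between nut_centre and insert_nut below 0.012 m and z of nut_centre in the frame of insert_nut between 0.008 and 0.012 m and distance of each of disc_blank_centre, block_blank_centre from where it was at the start of the episode below 0.025 m); the robot touches nothing.
It also fails if it takes over 101 s, if anything falls off the work surface, if the arm or the gripper's body presses on something with over 40 N, if the wrist force passes 120 N, or if a joint passes its speed limit or range.

## Working session

There is one attempt and no reset: what is moved stays moved. The work goes in short steps, Python scripts to look and compute and a tool call to move; the robot and the scene stay as the last step left them, time stands still between calls to the robot, and variables do not carry over. Pictures are saved under pics/ and viewed, at most 14 in all, crops included, and the job is handed in when it is done.

Besides the shell and the picture viewer there is one more tool, called after "Emit:" as name([rows], argument=value, ...), one row to a line, values as JSON. move_arm: Moves the arm, as the interface text tells. Its arguments: {"type":"object","properties":{"plan":{"type":"array"}},"required":["plan"]}

```bash
mkdir -p pics; cat > h.py <<'E'
import numpy as np, cv2
from rig import manip, viewer
def snap(n,f):
    c=viewer.get_calibration(n); p,d=viewer.capture(n)
    cv2.imwrite(f'pics/{f}.png',p[:,:,::-1]); np.savez(f'pics/{f}.npz',p=p,d=d,K=c['intrinsics'],T=c['world_from_camera'],c=str(c.keys()))
    return p,d,c
def load(f): return np.load(f'pics/{f}.npz')
def ray(z,u,v,h):  # intersect pixel ray with plane z=h
    K,T=np.array(z['K']),np.array(z['T'])
    r=np.linalg.inv(K)@[u,v,1]; r=T[:3,:3]@[r[0],-r[1],-r[2]]; o=T[:3,3]
    return o+r*(h-o[2])/r[2]
def cloud(z):
    K,T=np.array(z['K']),np.array(z['T']);d=z['d'];v,u=np.mgrid[:d.shape[0],:d.shape[1]]
    P=np.stack([(u-K[0,2])/K[0,0]*d,-(v-K[1,2])/K[1,1]*d,-d],-1)
    return P@T[:3,:3].T+T[:3,3]
E
python3 - <<'E'
from h import *
for n in ('top','side'):
    p,d,c=snap(n,n+'0'); print(n,c.keys(),np.round(c['intrinsics'],1).tolist(),np.round(c['world_from_camera'],2).tolist())
s=manip.observe(); print({k:np.round(v,3).tolist() for k,v in s.items()})
E
```

```text
top dict_keys(['intrinsics', 'world_from_camera']) [[420.4, 0.0, 281.3], [0.0, 420.4, 209.5], [0.0, 0.0, 1.0]] [[-0.03, 0.98, -0.17, 342.98], [-1.0, -0.03, -0.01, -36.65], [-0.01, 0.17, 0.98, 1164.12], [0.0, 0.0, 0.0, 1.0]]
side dict_keys(['intrinsics', 'world_from_camera']) [[515.3, 0.0, 281.8], [0.0, 515.3, 217.3], [0.0, 0.0, 1.0]] [[0.96, 0.16, -0.21, 176.02], [-0.27, 0.52, -0.81, -1363.24], [-0.02, 0.84, 0.54, 947.59], [0.0, 0.0, 0.0, 1.0]]
{'time': 0.1, 'joints': [-69.764, 20.122, 94.673, 0.001, 65.265, -4.848], 'joint_velocities': [0.064, -0.141, -0.185, 0.044, -0.113, -0.005], 'effort': [0.001, -50.683, -29.188, -0.0, 0.003, -0.0], 'position': [233.091, -497.842, 230.806], 'ee_rot': [[0.906, 0.424, -0.0], [0.424, -0.906, 0.001], [0.0, -0.001, -1.0]], 'ft_force': [0.175, -0.073, 0.394], 'wrist_torque': [0.006, 0.035, 0.009], 'finger_force': 0.0, 'grip_width': 85.545}
```

View pics/top0.png

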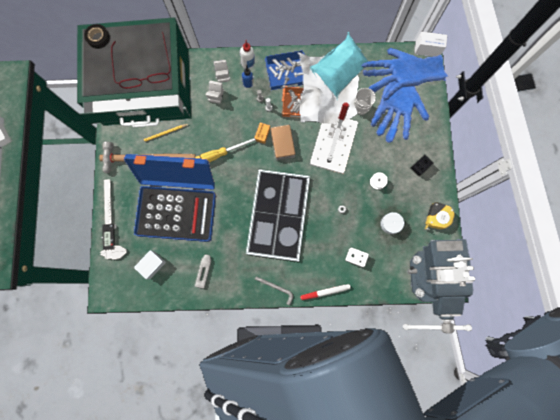

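View pics/side0.png

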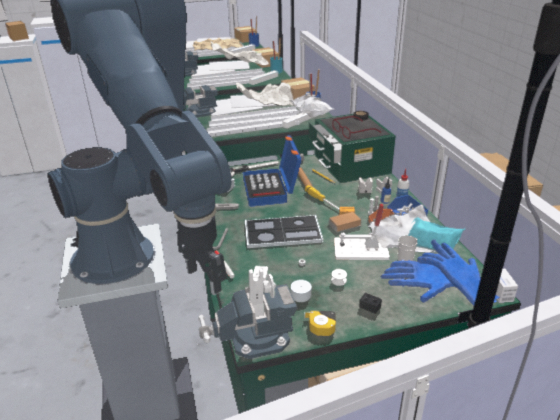

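Candidates in top view: pulley (378,180) vs plain disc (392,223). Drilled block (357,257) vs blank (150,264) and the black look-alike (423,164). Strap (203,271), nut (342,209), and tray around (279,215). Checking these in one enlarged composite.

```bash
python3 - <<'E'
from h import *
z=load('top0');p=z['p'][:,:,::-1]
A=cv2.resize(p[160:270,240:410],None,fx=4.7,fy=4.7,interpolation=cv2.INTER_CUBIC)[:, :800]
cv2.imwrite('pics/cA.png',A)
B=cv2.resize(p[245:295,130:220],None,fx=8,fy=8,interpolation=cv2.INTER_CUBIC)
cv2.imwrite('pics/cB.png',B)
P=cloud(z)
for n,u,v in [('pul',378,180),('disc',392,223),('dr',357,257),('blank',150,264),('strap',203,271),('nut',342,209),('tray',278,205)]:
    print(n,np.round(P[v-1:v+2,u-1:u+2].reshape(-1,3).mean(0),1))
E
```

```text
pul [ 623.2 -304.    12.5]
disc [ 497.5 -329.    31.9]
dr [ 409.  -229.9   25.1]
blank [406.4 326.2  32.8]
strap [384.7 189.9   1.3]
nut [ 546.2 -200.6   -2.4]
tray [560.9 -21.    9.9]
```

View pics/cA.png

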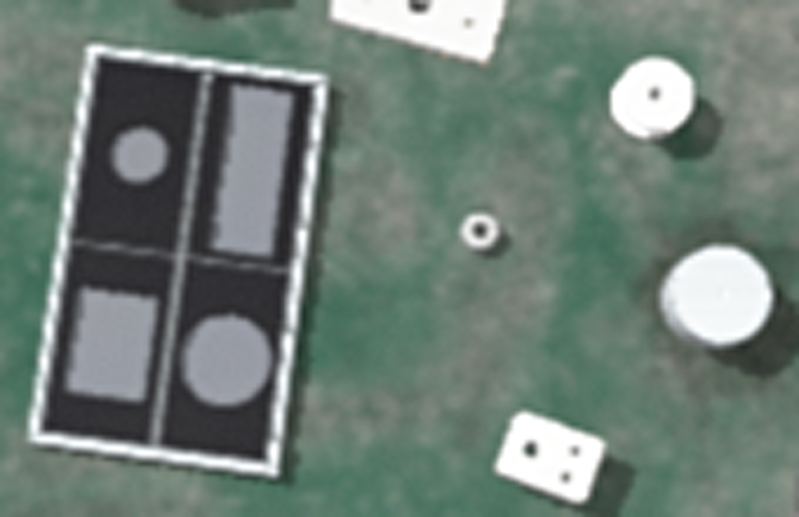

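View pics/cB.png

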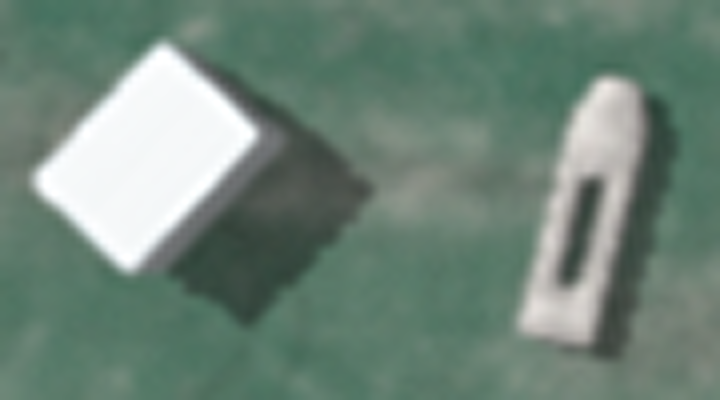

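```bash
python3 - <<'E'
from h import *
z=load('top0')
A=lambda U,V:((U+.5)/4.7-.5+240,(V+.5)/4.7-.5+160)
B=lambda U,V:((U+.5)/8-.5+130,(V+.5)/8-.5+245)
def pts(n,M,h,L):
    Q=np.array([ray(z,*M(*q),h)[:2] for q in L]); print(n,np.round(Q,1).tolist(),'c',np.round(Q.mean(0),1)); 
    if len(Q)>1:
        e=np.diff(np.vstack([Q,Q[:1]]),axis=0); print('   len',np.round(np.hypot(*e.T),1),'ang',np.round(np.degrees(np.arctan2(e[:,1],e[:,0])),1))
pts('pulley',A,26,[(654,95)]); pts('drill',A,26,[(520,410),(607,440),(585,503),(496,470)])
pts('nut',A,10,[(481,231)])
pts('rnut',A,10,[(140,155)]); pts('rstrap',A,10,[(230,85),(293,92),(272,257),(212,247)])
pts('rblock',A,10,[(80,288),(157,295),(143,402),(66,393)]);pts('rpul',A,10,[(227,360)])
pts('tray',A,12,[(90,45),(328,75),(278,477),(30,442)])
pts('strap',B,10,[(618,76),(557,338)]);pts('slot',B,10,[(591,180),(570,284)])
pts('blank',B,34,[(163,40),(260,133),(130,273),(33,180)])
pts('disc',A,32,[(722,294)])
P=cloud(z); m=(abs(P[...,0]-600)<150)&(abs(P[...,1]-170)<150); print('lid max z',P[m][:,2].max(), P[m][P[m][:,2].argmax()])
E
```

```text
pulley [[620.3, -302.9]] c [ 620.3 -302.9]
drill [[436.8, -213.2], [418.2, -262.0], [382.8, -247.1], [403.0, -197.5]] c [ 410.2 -230. ]
   len [52.2 38.4 53.5 37.3] ang [-110.9  157.2   67.8  -24.8]
nut [[544.7, -198.7]] c [ 544.7 -198.7]
rnut [[597.1, 2.2]] c [597.1   2.2]
rstrap [[638.5, -53.0], [633.0, -90.6], [533.0, -74.4], [540.1, -39.1]] c [586.1 -64.3]
   len [ 38.1 101.3  36.   99.4] ang [-98.4 170.8  78.6  -8. ]
rblock [[517.9, 39.6], [512.3, -5.8], [449.4, 4.0], [456.0, 48.9]] c [483.9  21.7]
   len [45.7 63.7 45.4 62.6] ang [-97.  171.1  81.6  -8.6]
rpul [[472.6, -45.9]] c [472.6 -45.9]
tray [[665.5, 30.6], [642.3, -111.9], [403.4, -73.2], [427.9, 70.2]] c [534.8 -21.1]
   len [144.4 242.  145.6 240.8] ang [-99.2 170.8  80.3  -9.5]
strap [[430.1, 177.9], [342.4, 198.4]] c [386.2 188.2]
   len [90.1 90.1] ang [166.9 -13.1]
slot [[395.0, 187.1], [360.3, 194.1]] c [377.7 190.6]
   len [35.5 35.5] ang [168.6 -11.4]
blank [[445.0, 327.0], [412.9, 293.6], [367.8, 336.0], [399.5, 369.4]] c [406.3 331.5]
   len [46.3 61.9 46.  62.2] ang [-133.9  136.7   46.5  -43. ]
disc [[499.7, -332.5]] c [ 499.7 -332.5]
lid max z 181.41898693325072 [631.83796453 201.88415777 181.41898693]
```

Parts and recesses agree with the listed sizes. The pulley has a bore and measures about 42 mm, the drilled block is the aluminium one at (357,257), and the tray yaw is about −9°. Planning the block first.

```bash
cat > w.py <<'E'
# usage: w.py x y z yaw [x y z yaw ...]: tool-axis shift (cm) in the starting orientation, then turn rz (rad), for each leg
import sys; from h import *
s=manip.observe(); p=np.array(s['position']); R=np.array(s['ee_rot'])
yaw=np.degrees(np.arctan2(R[1,1],R[0,1])); print('t',s['time'],'pos',np.round(p,1),'yaw',round(yaw,1),'tilt',np.round(R[:,2],3),'w',round(float(s['grip_width']),1),'ff',round(float(s['finger_force']),1))
a=list(map(float,sys.argv[1:]))
for i in range(0,len(a),4):
    q=np.array(a[i:i+3]); t=a[i+3]; y=np.radians(yaw)
    R=np.array([[-np.sin(y),np.cos(y),0],[np.cos(y),np.sin(y),0],[0,0,-1]])
    print('shift cm',np.round(R.T@(q-p)/10,2),'rz',round(-np.radians(t-yaw),3)); p,yaw=q,t
E
python3 w.py 410 -230 140 -111.6 410 -230 3 -111.6
```

```text
t 0.1 pos [ 233.1 -497.8  230.8] yaw -64.9 tilt [-0.     0.001 -1.   ] w 85.5 ff 0.0
shift cm [ 27.38 -16.76   9.08] rz 0.815
shift cm [ 0.   0.  13.7] rz -0.0
```

Emit:
move_arm([
  [[4.56,-2.79,1.51],[0,0,0],0],
  [[4.56,-2.79,1.51],[0,0,0],0],
  [[4.56,-2.79,1.51],[0,0,0],0],
  [[4.56,-2.79,1.51],[0,0,0],0],
  [[4.56,-2.79,1.51],[0,0,0],0],
  [[4.58,-2.81,1.53],[0,0,0],0],
  [[0,0,0],[0,0,0.18],0],
  [[0,0,0],[0,0,0.18],0],
  [[0,0,0],[0,0,0.18],0],
  [[0,0,0],[0,0,0.18],0],
])

```text
time: 1.35
position: [410.0, -230.1, 140.3]
ee_rot: [[0.959, -0.284, -0.0], [-0.284, -0.959, 0.0], [-0.001, -0.0, -1.0]]
ft_force: [-0.6, -0.2, -0.6]
grip_width: 85.0
finger_force: 0.0
```

```bash
python3 w.py 410 -230 140 -111.6; python3 -c "
from h import *
snap('wrist','w1')"
```

```text
t 1.35 pos [ 410.  -230.1  140.3] yaw -106.5 tilt [-0.  0. -1.] w 85.0 ff 0.0
shift cm [-0.   -0.01  0.03] rz 0.089
```

View pics/w1.png

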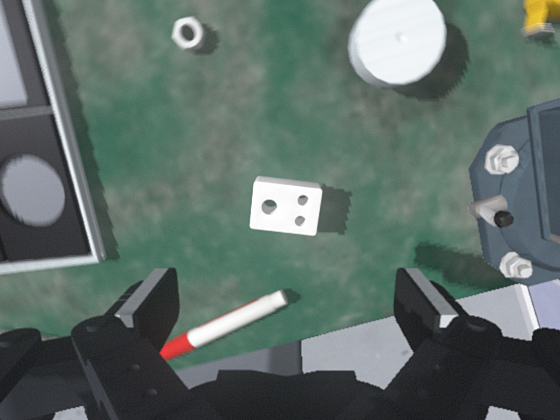

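The wrist view shows the drilled block at about (286,208), with its three bores and its long side along the closing line. The nut is at (188,33) and the disc at (400,38). Descending while cross-checking the positions.

```bash
python3 - <<'E'
from h import *
z=load('w1')
print('block',ray(z,286,209,26),'c',[np.round(ray(z,*q,26)[:2],1).tolist() for q in [(257,184),(322,188),(317,236),(251,228)]]); print('nut',ray(z,188,33,10),'corners',[np.round(ray(z,*q,10)[:2],1).tolist() for q in [(181,16),(196,19),(204,33),(194,49),(179,46),(172,30)]]); print('rpul',ray(z,31,190,10))
E
```

```text
block [ 410.33187852 -230.51957971   26.        ] c [[434.1, -215.8], [417.9, -259.9], [383.7, -246.8], [403.8, -201.4]]
nut [ 545.65525853 -200.18807795   10.        ] corners [[556.9, -199.3], [552.3, -208.5], [542.5, -210.8], [534.9, -200.6], [539.7, -191.3], [550.6, -190.3]]
rpul [476.61893846 -45.74287164  10.        ]
```

Emit:
move_arm([
  [[0,0,2.2],[0,0,0.089],0],
  [[0,0,2.3],[0,0,0],0],
  [[0,0,2.3],[0,0,0],0],
  [[0,0,2.3],[0,0,0],0],
  [[0,0,2.3],[0,0,0],0],
  [[0,0,0],[0,0,0],0],
  [[0,0,0],[0,0,0],0],
  [[0,0,0],[0,0,0],0],
  [[0,0,0],[0,0,0],0],
  [[0,0,0],[0,0,0],0],
])

```text
time: 2.65
position: [410.2, -230.3, 26.8]
ee_rot: [[0.932, -0.363, 0.0], [-0.363, -0.932, -0.0], [0.0, 0.0, -1.0]]
ft_force: [-0.4, -0.2, -0.6]
grip_width: 85.7
finger_force: 0.0
```

Emit:
move_arm([
  [[0,0,1.2],[0,0,0],0],
  [[0,0,1.2],[0,0,0],0],
  [[0,0,0],[0,0,0],1],
  [[0,0,0],[0,0,0],1],
  [[0,0,0],[0,0,0],1],
  [[0,0,0],[0,0,0],1],
  [[0,0,0],[0,0,0],1],
  [[0,0,0],[0,0,0],1],
  [[0,0,0],[0,0,0],1],
  [[0,0,0],[0,0,0],1],
])

```text
time: 3.9
position: [410.2, -230.3, 2.7]
ee_rot: [[0.932, -0.363, 0.0], [-0.363, -0.932, -0.0], [0.0, 0.0, -1.0]]
ft_force: [-1.1, -0.2, 5.7]
grip_width: 49.1
finger_force: 62.7
```

```bash
python3 w.py 410 -230 80 -9 484.3 21 80 -9 484.3 21 9 -9
```

```text
t 3.9 pos [ 410.2 -230.3    2.7] yaw -111.3 tilt [ 0. -0. -1.] w 49.1 ff 62.7
shift cm [-0.03 -0.02 -7.73] rz -1.785
shift cm [25.95  3.41  0.  ] rz -0.0
shift cm [0.  0.  7.1] rz -0.0
```

Emit:
move_arm([
  [[0,0,-2],[0,0,0],1],
  [[0,0,-2.9],[0,0,-0.17],1],
  [[0,0,-2.9],[0,0,-0.18],1],
  [[0,0,0],[0,0,-0.18],1],
  [[0,0,0],[0,0,-0.18],1],
  [[0,0,0],[0,0,-0.18],1],
  [[0,0,0],[0,0,-0.18],1],
  [[0,0,0],[0,0,-0.18],1],
  [[0,0,0],[0,0,-0.18],1],
  [[0,0,0],[0,0,-0.18],1],
])

```text
time: 5.15
position: [410.0, -230.1, 80.3]
ee_rot: [[0.32, 0.947, -0.0], [0.947, -0.32, 0.0], [0.0, -0.0, -1.0]]
ft_force: [-0.0, -0.1, -1.0]
grip_width: 48.9
finger_force: 62.6
```

```bash
python3 w.py 410 -230 80 -9 484.3 21 80 -9 484.3 21 9 -9
```

```text
t 5.15 pos [ 410.  -230.1   80.3] yaw -18.7 tilt [-0.  0. -1.] w 48.9 ff 62.6
shift cm [0.01 0.   0.03] rz -0.169
shift cm [25.95  3.41  0.  ] rz -0.0
shift cm [0.  0.  7.1] rz -0.0
```

Emit:
move_arm([
  [[0,0,0],[0,0,-0.169],1],
  [[5.19,0.68,0],[0,0,0],1],
  [[5.19,0.68,0],[0,0,0],1],
  [[5.19,0.68,0],[0,0,0],1],
  [[5.19,0.68,0],[0,0,0],1],
  [[5.19,0.68,0],[0,0,0],1],
  [[0,0,0],[0,0,0],1],
  [[0,0,1.5],[0,0,0],1],
  [[0,0,1.5],[0,0,0],1],
  [[0,0,1],[0,0,0],1],
])

```text
time: 6.4
position: [485.0, 19.5, 39.0]
ee_rot: [[0.164, 0.987, -0.002], [0.987, -0.164, 0.0], [-0.0, -0.002, -1.0]]
ft_force: [-0.6, -0.1, -1.2]
grip_width: 48.9
finger_force: 62.5
```

```bash
python3 w.py 484.3 21 9 -9; python3 -c "
from h import *
snap('wrist','w2')"
```

```text
t 6.4 pos [485.   19.5  39. ] yaw -9.4 tilt [-0.002  0.    -1.   ] w 48.9 ff 62.5
shift cm [ 0.14 -0.1   3.  ] rz -0.007
```

View pics/w2.png

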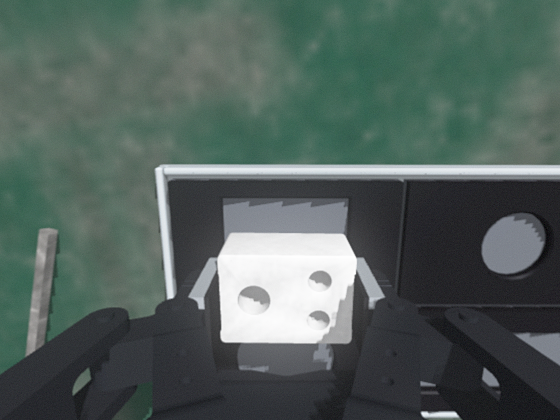

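The block sits above the broad recess, whose far edge runs from (223,199) to (350,199). The small round recess is at (513,245). Checking these numerically while lowering.

```bash
python3 - <<'E'
from h import *
z=load('w2')
e=(ray(z,223,199,10)+ray(z,350,199,10))/2; print('edge',e,'-> centre',e[:2]-24*np.array([.156,.988]))
print('rnut',ray(z,513,245,10))
E
```

```text
edge [489.4542987   46.00613355  10.        ] -> centre [485.7102987   22.29413355]
rnut [597.85568979   4.01350247  10.        ]
```

Emit:
move_arm([
  [[0.1,-0.1,1.0],[0,0,0],1],
  [[0,0,0.8],[0,0,0],1],
  [[0,0,0.6],[0,0,0],1],
  [[0,0,0.4],[0,0,0],1],
  [[0,0,0],[0,0,0],1],
  [[0,0,0],[0,0,0],1],
  [[0,0,0],[0,0,0],1],
  [[0,0,0],[0,0,0],1],
  [[0,0,0],[0,0,0],1],
  [[0,0,0],[0,0,0],1],
])

```text
time: 7.7
position: [485.0, 21.5, 12.5]
ee_rot: [[0.162, 0.987, 0.0], [0.987, -0.162, 0.0], [0.0, 0.0, -1.0]]
ft_force: [0.2, -0.1, -1.7]
grip_width: 48.6
finger_force: 62.5
```

Emit:
move_arm([
  [[0,0,0.2],[0,0,0],1],
  [[0,0,0.2],[0,0,0],1],
  [[0,0,0],[0,0,0],1],
  [[0,0,0],[0,0,0],0.15],
  [[0,0,0],[0,0,0],0.15],
  [[0,0,0],[0,0,0],0.15],
  [[0,0,-1],[0,0,0],0.15],
  [[0,0,-2],[0,0,0],0.1],
  [[0,0,-3],[0,0,0],0],
  [[0,0,-3],[0,0,0],0],
])

```text
time: 8.95
position: [484.9, 21.5, 99.8]
ee_rot: [[0.162, 0.987, -0.0], [0.987, -0.162, -0.0], [-0.0, -0.0, -1.0]]
ft_force: [0.3, -0.7, -0.4]
grip_width: 85.4
finger_force: 0.0
```

```bash
python3 w.py 620 -303 90 -45  620 -303 3 -45
```

```text
t 8.95 pos [484.9  21.5  99.8] yaw -9.3 tilt [-0. -0. -1.] w 85.4 ff 0.0
shift cm [-29.82  18.6    0.98] rz 0.622
shift cm [0.  0.  8.7] rz -0.0
```

```bash
python3 w.py 545.5 -200 100 -26  545.5 -200 1 -26
```

```text
t 8.95 pos [484.9  21.5  99.8] yaw -9.3 tilt [-0. -0. -1.] w 85.4 ff 0.0
shift cm [-2.087e+01  9.580e+00 -2.000e-02] rz 0.291
shift cm [0.  0.  9.9] rz -0.0
```

Emit:
move_arm([
  [[-5.22,2.4,0],[0,0,0],0],
  [[-5.22,2.4,0],[0,0,0],0],
  [[-5.22,2.4,0],[0,0,0],0],
  [[-5.22,2.4,0],[0,0,0],0],
  [[0,0,0],[0,0,0.146],0],
  [[0,0,0],[0,0,0.146],0],
  [[0,0,0],[0,0,0],0],
  [[0,0,0],[0,0,0],0],
  [[0,0,0],[0,0,0],0],
  [[0,0,0],[0,0,0],0],
])

```text
time: 10.2
position: [545.8, -200.0, 98.6]
ee_rot: [[0.438, 0.899, -0.0], [0.899, -0.438, 0.0], [0.0, -0.0, -1.0]]
ft_force: [-0.1, -0.1, -0.0]
grip_width: 85.5
finger_force: 0.0
```

```bash
python3 w.py 545.5 -200 1 -26; python3 -c "
from h import *
snap('wrist','w3')"
```

```text
t 10.2 pos [ 545.8 -200.    98.6] yaw -26.0 tilt [-0.  0. -1.] w 85.5 ff 0.0
shift cm [-0.01 -0.03  9.76] rz -0.0
```

View pics/w3.png

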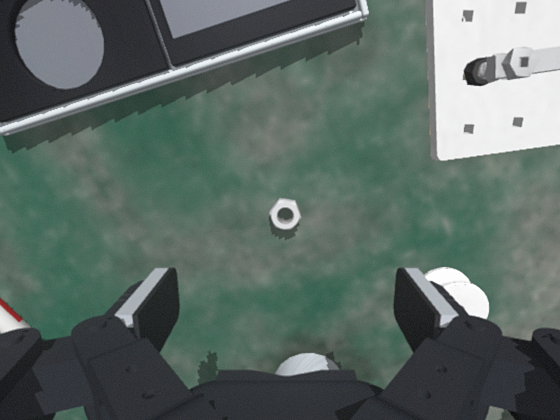

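The nut is at (285,214), with its flats facing the fingers and clear space around it.

```bash
python3 - <<'E'
from h import *
z=load('w3'); print(ray(z,285,214,10)); print('rpul',ray(z,59,43,10))
E
```

```text
[ 546.60955043 -196.84246309   10.        ]
rpul [473.08081939 -45.18999608  10.        ]
```

Emit:
move_arm([
  [[0,0,2],[0,0,0],0],
  [[0,0,2],[0,0,0],0],
  [[0,0,2],[0,0,0],0.3],
  [[0,0,1.5],[0,0,0],0.4],
  [[0,0,1.3],[0,0,0],0.5],
  [[0,0,0.5],[0,0,0],0.5],
  [[0,0,0],[0,0,0],0.5],
  [[0,0,0],[0,0,0],0.5],
  [[0,0,0],[0,0,0],0.5],
  [[0,0,0],[0,0,0],0.5],
])

```text
time: 11.5
position: [545.9, -200.2, 5.8]
ee_rot: [[0.439, 0.898, 0.0], [0.898, -0.439, -0.0], [0.0, 0.0, -1.0]]
ft_force: [0.2, -0.0, -0.6]
grip_width: 43.2
finger_force: 0.0
```

Emit:
move_arm([
  [[0.15,0,0.3],[0,0,0],0.5],
  [[0,0,0],[0,0,0],1],
  [[0,0,0],[0,0,0],1],
  [[0,0,0],[0,0,0],1],
  [[0,0,0],[0,0,0],1],
  [[0,0,0],[0,0,0],1],
  [[0,0,0],[0,0,0],1],
  [[0,0,-1],[0,0,0],1],
  [[0,0,-2],[0,0,0],1],
  [[0,0,-3],[0,0,0],1],
])

```text
time: 12.75
position: [546.3, -198.8, 63.8]
ee_rot: [[0.439, 0.898, -0.0], [0.898, -0.439, 0.0], [-0.0, -0.0, -1.0]]
ft_force: [0.5, 0.2, -0.1]
grip_width: 16.5
finger_force: 58.6
```

```bash
python3 w.py 596.5 3 62 -9
```

```text
t 12.75 pos [ 546.3 -198.8   63.8] yaw -26.1 tilt [-0.  0. -1.] w 16.5 ff 58.6
shift cm [20.33 -4.36  0.18] rz -0.298
```

Emit:
move_arm([
  [[5.08,-1.09,0],[0,0,0],1],
  [[5.08,-1.09,0],[0,0,0],1],
  [[5.08,-1.09,0],[0,0,0],1],
  [[5.08,-1.09,0],[0,0,0],1],
  [[0,0,0],[0,0,-0.15],1],
  [[0,0,0],[0,0,-0.148],1],
  [[0,0,1],[0,0,0],1],
  [[0,0,1],[0,0,0],1],
  [[0,0,0],[0,0,0],1],
  [[0,0,0],[0,0,0],1],
])

```text
time: 14.0
position: [596.6, 2.8, 42.5]
ee_rot: [[0.157, 0.988, -0.0], [0.988, -0.157, 0.0], [-0.0, -0.0, -1.0]]
ft_force: [0.2, 0.3, 0.6]
grip_width: 16.6
finger_force: 58.6
```

```bash
python3 w.py 596.5 3 10 -9; python3 -c "
from h import *
snap('wrist','w4')"
```

```text
t 14.0 pos [596.6   2.8  42.5] yaw -9.1 tilt [-0.  0. -1.] w 16.6 ff 58.6
shift cm [ 0.02 -0.02  3.25] rz -0.001
```

View pics/w4.png

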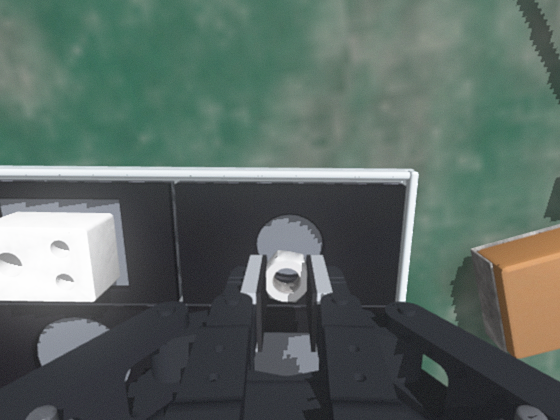

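The nut is held level at (287,275) above the small recess, centred at about (290,243). The block is lying in its recess on the left.

```bash
python3 - <<'E'
from h import *
z=load('w4'); print(ray(z,290,243,10), 'blocktop',[np.round(ray(z,*q,31)[:2],1).tolist() for q in [(117,214),(90,301)]],'recess R edge far corner',ray(z,120,200,10))
P=cloud(z);print(P[225,30],P[260,30],P[295,70])
E
```

```text
[598.9354581    5.43524442  10.        ] blocktop [[526.7, 38.3], [502.3, -0.8]] recess R edge far corner [519.19152089  41.05236882  10.        ]
[487.19906206  39.52614185  31.06846034] [483.70425458  24.31721676  33.73956444] [495.80587832   4.72764464  33.48432033]
```

Emit:
move_arm([
  [[0,0,1],[0,0,0],1],
  [[0,0,1],[0,0,0],1],
  [[0,0,0.8],[0,0,0],1],
  [[0,0,0.4],[0,0,0],1],
  [[0,0,0],[0,0,0],1],
  [[0,0,0],[0,0,0],1],
  [[0,0,0],[0,0,0],1],
  [[0,0,0],[0,0,0],1],
  [[0,0,0],[0,0,0],1],
  [[0,0,0],[0,0,0],1],
])

```text
time: 15.3
position: [596.9, 2.9, 12.8]
ee_rot: [[0.156, 0.988, 0.0], [0.988, -0.156, -0.0], [-0.0, 0.0, -1.0]]
ft_force: [-11.4, 0.0, 33.0]
grip_width: 16.4
finger_force: 77.6
```

Emit:
move_arm([
  [[0,0,-0.25],[0,0,0],1],
  [[0.15,0.1,0],[0,0,0],1],
  [[0,0,0],[0,0,0],1],
  [[0,0,0],[0,0,0],0.7],
  [[0,0,0],[0,0,0],0.7],
  [[0,0,0],[0,0,0],0.6],
  [[0,0,-1],[0,0,0],0.6],
  [[0,0,-2.5],[0,0,0],0.3],
  [[0,0,-3],[0,0,0],0],
  [[0,0,-3],[0,0,0],0],
])

```text
time: 16.55
position: [597.4, 4.3, 109.0]
ee_rot: [[0.156, 0.988, -0.001], [0.988, -0.156, 0.0], [-0.0, -0.001, -1.0]]
ft_force: [0.2, 0.0, 0.3]
grip_width: 85.3
finger_force: 0.0
```

```bash
python3 w.py 386 188 110 -101; python3 -c "
from h import *
snap('wrist','w5')"
```

```text
t 16.55 pos [597.4   4.3 109. ] yaw -9.0 tilt [-0.001  0.    -1.   ] w 85.3 ff 0.0
shift cm [ 14.84 -23.75  -0.1 ] rz 1.606
```

View pics/w5.png

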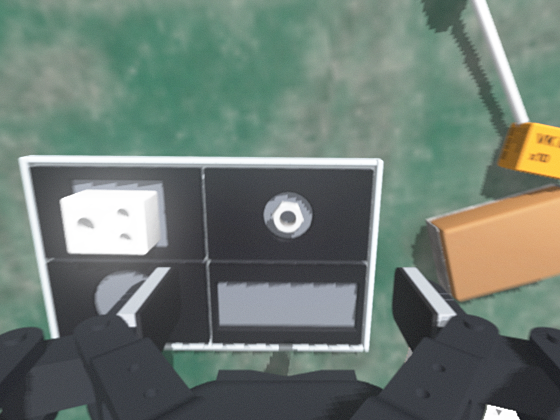

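The nut lies in the middle of its recess, (288,216) against the ring centre (288,215). The block's top face spans (62..158, 190..253), so I'm measuring whether it is seated.

```bash
python3 - <<'E'
from h import *
z=load('w5');P=cloud(z)
for h in (31,36): print(h,np.round(np.mean([ray(z,*q,h) for q in [(62,194),(158,189),(155,244),(66,248)]],0),1))
print('nut',ray(z,288,216,15),'tray corners',[np.round(ray(z,*q,12)[:2],1).tolist() for q in [(22,158),(382,160)]])
print('rec',[np.round(ray(z,*q,10)[:2],1).tolist() for q in [(73,182),(162,182),(167,246)]])
m=P[198:240,72:145].reshape(-1,3); A=np.c_[m[:,:2]-m[:,:2].mean(0),np.ones(len(m))]; k=np.linalg.lstsq(A,m[:,2],rcond=None)[0]; print('plane',k, 'bench',np.median(P[60:120,100:300,2]),'black',np.median(P[175:190,215:255,2]))
print('black around block', np.median(P[200:240,180:195,2]))
E
```

```text
31 [487.3  24.4  31. ]
36 [490.   25.4  36. ]
nut [598.55079359   4.4855608   15.        ] tray corners [[431.3, 70.3], [665.7, 31.8]]
rec [[458.4, 49.5], [517.9, 40.0], [510.1, -5.3]]
plane [ 0.4981796   0.57090353 33.51451746] bench -1.5152184856782185 black 12.757189317087736
black around block 12.76735870988577
```

```bash
python3 - <<'E'
from h import *
z=load('w5');P=cloud(z)
print(np.round(P[184:260:6,56:176:10,2]).astype(int))
cv2.imwrite('pics/cC.png',cv2.resize(z['p'][150:350,20:380,::-1],None,fx=2.2,fy=2.2,interpolation=cv2.INTER_CUBIC))
E
```

```text
[[ 12  12   7   8   8   8   8   8   8   8   7  12]
 [ 13  13   8  13  13  13  12  12  12  11   6  13]
 [ 12  11  32  31  30  31  31  28  29  28  13  12]
 [ 13  34  33  33  33  35  34  34  34  31  13  15]
 [ 13  34  34  34  33  35  34  22  33  32  15  12]
 [ 12  34  33  34  33  34  33  24  33  32  15   8]
 [ 13  13  33  25  33  34  33  34  34  33  17   8]
 [ 13  14  34  26  18  33  33  34  34  34  18   8]
 [ 12  13  33  31  34  34  34  25  34  32  19   7]
 [ 13  13  33  34  34  33  34  29  34  34  18   7]
 [ 13  12  34  33  34  35  34 250  33  34   7   7]
 [ 13  12  33  34  33  34  32  34  34  33  13  13]
 [ 13  13  13  12  12  13  13  12  12  12  13  12]]
```

View pics/cC.png

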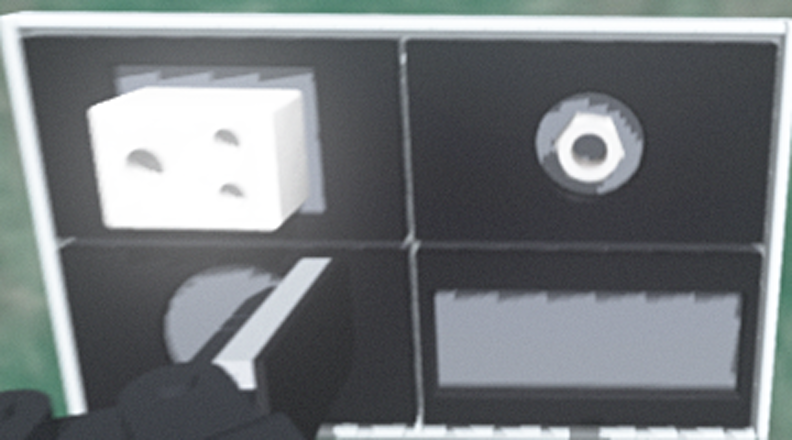

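Depth carries a constant +2.7 mm bias (black reads 12.7, floor 7.7). The block top is an even 33.7, or 31 true, so it is seated and level. On to the strap.

Emit:
move_arm([
  [[0,-5.8,0],[0,0,0],0],
  [[0,-5.8,0],[0,0,0],0],
  [[2,-5.8,0],[0,0,0],0],
  [[4.2,-4,0],[0,0,0],0],
  [[4.3,-2.35,0],[0,0,0],0],
  [[4.3,0,0],[0,0,-0.17],0],
  [[0,0,0],[0,0,-0.18],0],
  [[0,0,0],[0,0,-0.18],0],
  [[0,0,0],[0,0,-0.18],0],
  [[0,0,0],[0,0,-0.18],0],
])

```text
time: 17.85
position: [386.1, 187.5, 108.1]
ee_rot: [[-0.674, 0.739, -0.0], [0.739, 0.674, -0.0], [0.0, -0.0, -1.0]]
ft_force: [-0.9, 0.2, 1.0]
grip_width: 85.3
finger_force: 0.0
```

```bash
python3 w.py 386 188 110 77.5
```

```text
t 17.85 pos [386.1 187.5 108.1] yaw 42.3 tilt [-0. -0. -1.] w 85.3 ff 0.0
shift cm [ 0.04  0.03 -0.19] rz -0.614
```

Emit:
move_arm([
  [[0,0,0],[0,0,-0.16],0],
  [[0,0,0],[0,0,-0.16],0],
  [[0,0,0],[0,0,-0.15],0],
  [[0,0,0],[0,0,-0.144],0],
  [[0,0,0],[0,0,0],0],
  [[0,0,0],[0,0,0],0],
  [[0,0,0],[0,0,0],0],
  [[0,0,0],[0,0,0],0],
  [[0,0,0],[0,0,0],0],
  [[0,0,0],[0,0,0],0],
])

```text
time: 19.1
position: [386.4, 187.5, 108.0]
ee_rot: [[-0.975, 0.222, -0.0], [0.222, 0.975, 0.0], [0.0, 0.0, -1.0]]
ft_force: [-0.1, 0.6, -0.1]
grip_width: 85.5
finger_force: 0.0
```

```bash
python3 w.py 386 188 8.5 77.5;  python3 -c "
from h import *
snap('wrist','w6')"
```

```text
t 19.1 pos [386.4 187.5 108. ] yaw 77.2 tilt [-0.  0. -1.] w 85.5 ff 0.0
shift cm [0.05 0.04 9.95] rz -0.006
```

View pics/w6.png

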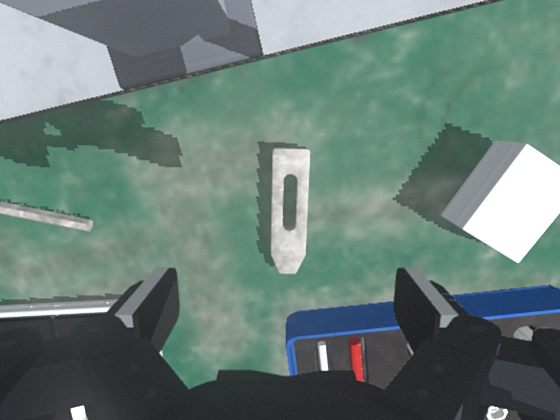

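The strap runs from (291,149) to (289,274), square to the fingers. The box front edge, near (290,335), needs a clearance check.

```bash
python3 - <<'E'
from h import *
z=load('w6');a,b=ray(z,291,149,10),ray(z,289,274,10);print(a,b,(a+b)/2,np.degrees(np.arctan2(*(a-b)[[1,0]])))
P=cloud(z);print('box',P[318,330],P[312,400],P[345,295]); Q=cloud(load('top0')); m=(Q[...,0]>430)&(Q[...,0]<560)&(Q[...,1]>130)&(Q[...,1]<300)&(Q[...,2]>15);print(np.percentile(Q[m],[1,50,99],axis=0))
E
```

```text
[342.69265475 200.38315979  10.        ] [429.41438862 179.44855838  10.        ] [386.05352169 189.91585908  10.        ] 166.42846115016934
box [467.27872372 201.50800384  16.0900157 ] [400.92806828 227.93776005 128.15232693] [482.87361995 171.88560942  17.28993938]
[[467.87791141 159.25212468  15.1996592 ]
 [514.63315108 231.53007054  19.01325838]
 [559.20715211 297.85345734  35.59611323]]
```

Emit:
move_arm([
  [[0,0,1.5],[0,0,0],0],
  [[0,0,2],[0,0,0],0],
  [[0,0,2],[0,0,0],0],
  [[0,0,0],[0,0,0],0],
  [[0,0,0],[0,0,0],0.4],
  [[0,0,0],[0,0,0],0.4],
  [[0,0,0],[0,0,0],0.4],
  [[0,0,0],[0,0,0],0.4],
  [[0,0,0],[0,0,0],0.4],
  [[0,0,0],[0,0,0],0.4],
])

```text
time: 20.4
position: [386.4, 187.5, 53.0]
ee_rot: [[-0.975, 0.222, 0.0], [0.222, 0.975, 0.0], [-0.0, 0.0, -1.0]]
ft_force: [0.8, -0.8, 0.5]
grip_width: 51.2
finger_force: 0.0
```

Emit:
move_arm([
  [[0,0.15,1.5],[0,0,0],0.4],
  [[0,0,1.5],[0,0,0],0.4],
  [[0,0,1],[0,0,0],0.4],
  [[0,0,0.45],[0,0,0],0.4],
  [[0,0,0],[0,0,0],0.4],
  [[0,0,0],[0,0,0],1],
  [[0,0,0],[0,0,0],1],
  [[0,0,0],[0,0,0],1],
  [[0,0,0],[0,0,0],1],
  [[0,0,0],[0,0,0],1],
])

```text
time: 21.65
position: [387.0, 189.1, 9.2]
ee_rot: [[-0.975, 0.222, 0.001], [0.222, 0.975, 0.0], [-0.001, 0.0, -1.0]]
ft_force: [-2.6, -0.2, 7.9]
grip_width: 20.2
finger_force: 58.4
```

```bash
python3 w.py 386 188 70 77.5 585.7 -63.3 70 81 585.7 -63.3 14 81
```

```text
t 21.65 pos [387.  189.1   9.2] yaw 77.2 tilt [ 0.001  0.    -1.   ] w 20.2 ff 58.4
shift cm [ 0.07 -0.13 -6.08] rz -0.006
shift cm [-24.94 -20.21   0.  ] rz -0.061
shift cm [0.  0.  5.6] rz -0.0
```

Emit:
move_arm([
  [[0,0,0],[0,0,0],0.5],
  [[0,0,0],[0,0,0],0.5],
  [[0,0,0],[0,0,0],0.5],
  [[0,0,0.3],[0,0,0],0.5],
  [[0,0,0],[0,0,0],1],
  [[0,0,0],[0,0,0],1],
  [[0,0,0],[0,0,0],1],
  [[0,0,0],[0,0,0],1],
  [[0,0,0],[0,0,0],1],
  [[0,0,0],[0,0,0],1],
])

```text
time: 22.9
position: [386.6, 188.9, 5.6]
ee_rot: [[-0.975, 0.222, -0.0], [0.222, 0.975, -0.0], [0.0, -0.0, -1.0]]
ft_force: [-1.9, 0.1, 5.3]
grip_width: 22.7
finger_force: 58.7
```

Emit:
move_arm([
  [[0,0,-1],[0,0,0],1],
  [[0,0,-2.5],[0,0,0],1],
  [[0,0,-3],[0,0,0],1],
  [[-3,-2.4,0],[0,0,0],1],
  [[-4.4,-3.6,0],[0,0,0],1],
  [[-4.4,-3.6,0],[0,0,0],1],
  [[-4.4,-3.6,0],[0,0,0],1],
  [[-4.4,-3.6,0],[0,0,0],1],
  [[-3.0,-2.4,0],[0,0,0],1],
  [[-1.34,-1.0,0],[0,0,-0.066],1],
])

```text
time: 24.15
position: [586.0, -65.2, 70.9]
ee_rot: [[-0.988, 0.158, 0.001], [0.158, 0.988, -0.0], [-0.001, -0.0, -1.0]]
ft_force: [-0.2, 1.1, -1.3]
grip_width: 22.5
finger_force: 59.0
```

```bash
python3 w.py 585.7 -63.3 11 81; python3 -c "
from h import *
snap('wrist','w7')"
```

```text
t 24.15 pos [586.  -65.2  70.9] yaw 80.9 tilt [ 0.001 -0.    -1.   ] w 22.5 ff 59.0
shift cm [0.06 0.18 5.99] rz -0.001
```

View pics/w7.png

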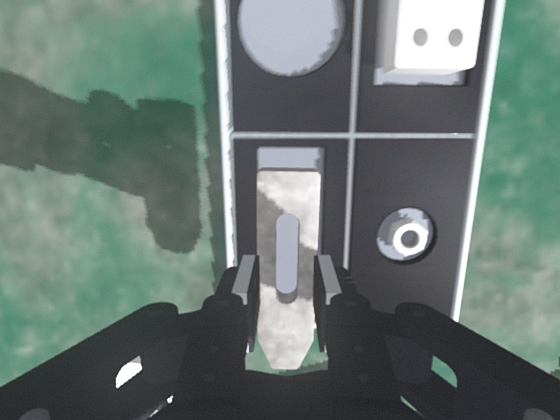

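The strap is held level and aligned. The recess end edge is at (257..324,147) and the strap end at (257..321,171).

```bash
python3 - <<'E'
from h import *
z=load('w7');u=np.array([.988,-.156])
e=ray(z,290.5,147,10)[:2];print('recess centre',e+51*u); s=ray(z,289,171,75)[:2];print('strap centre',s+45*u)
P=cloud(z);print('strap z',P[190,289,2],P[340,287,2])
E
```

```text
recess centre [587.70669501 -63.2809365 ]
strap centre [585.37105284 -64.21220663]
strap z 73.94301113700647 73.48132149859205
```

Emit:
move_arm([
  [[0,0.15,1.5],[0,0,0],1],
  [[0,0,1.5],[0,0,0],1],
  [[0,0,1],[0,0,0],1],
  [[0,0,0.5],[0,0,0],1],
  [[0,0,0],[0,0,0],1],
  [[0,0,0],[0,0,0],1],
  [[0,0,0.5],[0,0,0],1],
  [[0,0,0.3],[0,0,0],1],
  [[0,0,0],[0,0,0],1],
  [[0,0,0],[0,0,0],1],
])

```text
time: 25.45
position: [585.3, -61.9, 17.5]
ee_rot: [[-0.988, 0.157, 0.0], [0.157, 0.988, -0.0], [-0.0, -0.0, -1.0]]
ft_force: [-1.3, -0.0, -0.9]
grip_width: 22.6
finger_force: 59.0
```

Emit:
move_arm([
  [[-0.15,-0.15,0],[0,0,0],1],
  [[0,0,0.3],[0,0,0],1],
  [[0,0,0.2],[0,0,0],1],
  [[0,0,0],[0,0,0],1],
  [[0,0,0],[0,0,0],0.65],
  [[0,0,0],[0,0,0],0.65],
  [[0,0,0],[0,0,0],0.6],
  [[0,0,-1],[0,0,0],0.6],
  [[0,0,-2.5],[0,0,0],0.3],
  [[0,0,-4],[0,0,0],0],
])

```text
time: 26.7
position: [585.8, -63.5, 87.7]
ee_rot: [[-0.988, 0.157, -0.002], [0.157, 0.988, 0.0], [0.002, 0.0, -1.0]]
ft_force: [-0.5, -0.6, 0.4]
grip_width: 69.2
finger_force: 0.0
```

```bash
python3 w.py 620.3 -303 100 90; python3 - <<'E'
from h import *
p,d,c=snap('top','t2')
cv2.imwrite('pics/cD.png',cv2.resize(p[160:270,240:410,::-1],None,fx=4.7,fy=4.7,interpolation=cv2.INTER_CUBIC)); p,d,c=snap('wrist','w8')
z=load('w8');P=cloud(z);np.set_printoptions(linewidth=200);print(np.round(P[140:330:12,240:340:10,2]).astype(int))
E
```

```text
t 26.7 pos [585.8 -63.5  87.7] yaw 81.0 tilt [-0.002  0.    -1.   ] w 69.2 ff 0.0
shift cm [ -7.17 -23.11  -1.23] rz -0.158
[[ 14  14   7   8   7   8   8   9  12  13]
 [ 13  13   9  17  18  18  18   8  12  13]
 [ 13  13   8  18  17  18  18   8  12  14]
 [ 12  12   6  19  17  17  19   8  13  12]
 [ 13  14   7  17   9   7  17   8  13  13]
 [ 13  13   7  18   8   7  18   7  13  13]
 [ 13 235   9  17   9   8  18   7  13  14]
 [ 13  13  10  17   8   8  18   8  13  13]
 [ 12  13  11  18  18  17  17   8  12  14]
 [ 13  12  12  18  18  17  17   7  14  12]
 [ 13  12  12  17  17  18  17   8  14  13]
 [  2  13  12   8  18  18  17   8  13  12]
 [  3  13  12   7  18  18   8   8  12  14]
 [  7  13  12  13  13  13  12  14  14  13]
 [  0  -2  -1  -2  -1  -1  -1  -1  -2  -2]
 [ -2  -2  -1  -2   0  -1  -2  -1  -1  -1]]
```

View pics/w8.png

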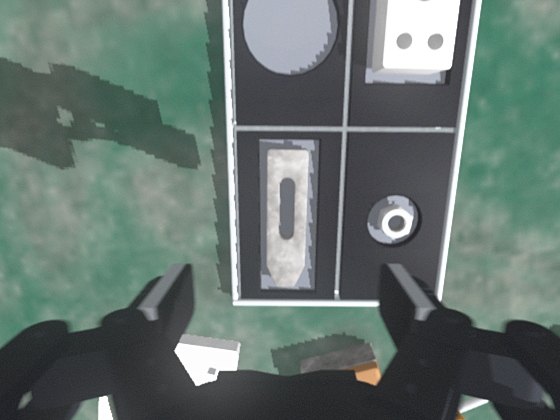

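The strap is seated: its top reads 17.7, or 15 true, level and centred. The pulley is last.

Emit:
move_arm([
  [[0,0,-1.5],[0,0,0],0],
  [[-1.79,-5.78,0],[0,0,0],0],
  [[-1.79,-5.78,0],[0,0,0],0],
  [[-1.79,-5.78,0],[0,0,0],0],
  [[-1.79,-5.78,0],[0,0,0],0],
  [[0,0,0],[0,0,0.175],0],
  [[0,0,0],[0,0,0.175],0],
  [[0,0,0],[0,0,0.175],0],
  [[0,0,0],[0,0,0.175],0],
  [[0,0,0],[0,0,0.175],0],
])

```text
time: 28.05
position: [620.6, -303.0, 102.2]
ee_rot: [[-0.507, 0.862, -0.001], [0.862, 0.507, 0.001], [0.001, -0.001, -1.0]]
ft_force: [-1.3, 0.0, 0.1]
grip_width: 85.2
finger_force: 0.0
```

Emit:
move_arm([
  [[0,0,0],[0,0,0.175],0],
  [[0,0,0],[0,0,0.175],0],
  [[0,0,0],[0,0,0.175],0],
  [[0,0,0],[0,0,0.17],0],
  [[0,0,0],[0,0,0],0],
  [[0,0,0],[0,0,0],0],
  [[0,0,0],[0,0,0],0],
  [[0,0,0],[0,0,0],0],
  [[0,0,0],[0,0,0],0],
  [[0,0,0],[0,0,0],0],
])

```text
time: 29.3
position: [620.9, -303.1, 102.5]
ee_rot: [[0.156, 0.988, -0.0], [0.988, -0.156, -0.0], [-0.0, -0.0, -1.0]]
ft_force: [0.2, 0.0, -0.8]
grip_width: 85.2
finger_force: 0.0
```

```bash
python3 - <<'E'
from h import *
snap('wrist','w9');z=load('w9');P=cloud(z)
m=(np.hypot(P[...,0]-620,P[...,1]+303)<40)&(P[...,2]>22)&(P[...,2]<36)
v,u=np.nonzero(m);(cx,cy),r=cv2.minEnclosingCircle(np.c_[u,v].astype(np.float32)); print(m.sum(),cx,cy,r,np.median(P[m],0)); print('c',ray(z,cx,cy,26))
Q=P[(np.hypot(P[...,0]-620,P[...,1]+303)<110)&(P[...,2]>8)&(P[...,2]<60)&~m]; print(len(Q),np.round(np.percentile(Q,[5,50,95],axis=0)))
E
python3 w.py 620.3 -303 4.5 -9
```

```text
3099 288.94464111328125 223.25308227539062 32.7578010559082 [ 622.5901551  -303.13649906   24.8070445 ]
c [ 622.66267748 -302.97421641   26.        ]
2744 [[ 513. -405.    9.]
 [ 652. -309.   14.]
 [ 682. -203.   31.]]
t 29.35 pos [ 620.9 -303.1  102.5] yaw -9.0 tilt [ 0. -0. -1.] w 85.0 ff 0.0
shift cm [ 0.   -0.06  9.8 ] rz 0.0
```

```bash
python3 - <<'E'
from h import *
z=load('w9');P=cloud(z); x=P.reshape(-1,3)
H=np.zeros((10,10))
for i in range(10):
  for j in range(10):
    s=x[(x[:,0]//12==(560+12*i)//12)&(x[:,1]//12==(-363+12*j)//12)&(x[:,2]<90)]
    H[i,j]=np.percentile(s[:,2],90) if len(s)>5 else -99
print('rows x from 560 step12, cols y from -363');print(H.round().astype(int))
E
```

```text
rows x from 560 step12, cols y from -363
[[-1 -1 -1 -1 -1  0 -1 -1 -1 -1]
 [-1 -1 -1 -1 -1 -1 -1 -1 -1 -1]
 [-1 -1 -1 -1 -1 -1 -1 -1 -1 -1]
 [-1 -1 -1  0  0 -1 -1  0 -1  0]
 [-1 -1  0  0 26 26 25  0  0 -1]
 [ 0 -1  0 25 26 25 26 25 -1  0]
 [ 0  0 -1  0 26 26 26 25  0  0]
 [ 0  0  0 -1 25 25 25 -1  0 -1]
 [-1  0  0  0 -1 -1  0  0 -1 -1]
 [-1  0 -1  0  0 -1  0  0  0 -1]]
```

View pics/w9.png

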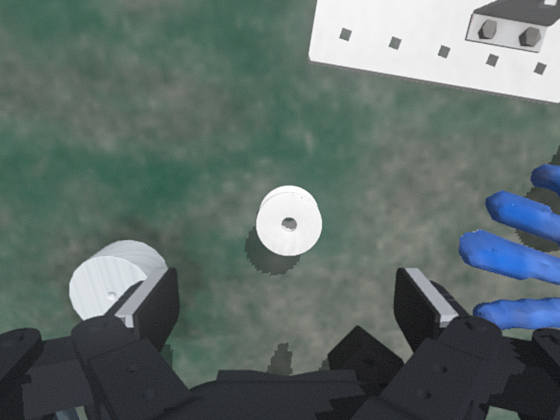

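The pulley is at (289,223) with its bore visible and clear space around it. The disc is well to the left at (118,280).

Emit:
move_arm([
  [[0,0.1,2],[0,0,0],0.2],
  [[0,0,2],[0,0,0],0.2],
  [[0,0,2],[0,0,0],0.2],
  [[0,0,2],[0,0,0],0.2],
  [[0,0,1.2],[0,0,0],0.2],
  [[0,0,0.55],[0,0,0],0.2],
  [[0,0,0],[0,0,0],1],
  [[0,0,0],[0,0,0],1],
  [[0,0,0],[0,0,0],1],
  [[0,0,0],[0,0,0],1],
])

```text
time: 30.6
position: [622.4, -303.6, 5.9]
ee_rot: [[0.156, 0.988, 0.001], [0.988, -0.156, -0.001], [-0.001, 0.001, -1.0]]
ft_force: [-0.4, -0.3, 5.1]
grip_width: 39.2
finger_force: 60.9
```

Emit:
move_arm([
  [[0,0,0],[0,0,0],1],
  [[0,0,0],[0,0,0],1],
  [[0,0,0],[0,0,0],1],
  [[0,0,-1],[0,0,0],1],
  [[0,0,-3],[0,0,0],1],
  [[0,0,-3],[0,0,0],1],
  [[0,0,0],[0,0,0],1],
  [[0,0,0],[0,0,0],1],
  [[0,0,0],[0,0,0],1],
  [[0,0,0],[0,0,0],1],
])

```text
time: 31.85
position: [621.5, -303.1, 74.1]
ee_rot: [[0.156, 0.988, -0.001], [0.988, -0.156, 0.001], [0.0, -0.001, -1.0]]
ft_force: [0.3, 0.4, -0.1]
grip_width: 39.4
finger_force: 60.5
```

```bash
python3 w.py 474.3 -45.3 75 -9 474.3 -45.3 10 -9
```

```text
t 31.85 pos [ 621.5 -303.1   74.1] yaw -9.0 tilt [-0.001  0.001 -1.   ] w 39.4 ff 60.5
shift cm [ 23.16 -18.57  -0.09] rz 0.0
shift cm [0.  0.  6.5] rz -0.0
```

Emit:
move_arm([
  [[3.86,-3.095,0],[0,0,0],1],
  [[3.86,-3.095,0],[0,0,0],1],
  [[3.86,-3.095,0],[0,0,0],1],
  [[3.86,-3.095,0],[0,0,0],1],
  [[3.86,-3.095,0],[0,0,0],1],
  [[3.86,-3.095,0],[0,0,0],1],
  [[0,0,0],[0,0,0],1],
  [[0,0,1.5],[0,0,0],1],
  [[0,0,1.5],[0,0,0],1],
  [[0,0,0],[0,0,0],1],
])

```text
time: 33.1
position: [474.0, -45.9, 43.3]
ee_rot: [[0.157, 0.988, -0.003], [0.988, -0.157, 0.001], [0.0, -0.003, -1.0]]
ft_force: [-0.2, -0.1, 0.8]
grip_width: 39.6
finger_force: 60.6
```

```bash
python3 w.py 474.3 -45.3 10 -9
```

```text
t 33.1 pos [474.  -45.9  43.3] yaw -9.1 tilt [-0.003  0.001 -1.   ] w 39.6 ff 60.6
shift cm [0.07 0.02 3.33] rz -0.001
```

Emit:
move_arm([
  [[0.05,0,1.2],[0,0,0],1],
  [[0,0,1],[0,0,0],1],
  [[0,0,0.5],[0,0,0],1],
  [[0,0,0],[0,0,0],1],
  [[0,0,0.3],[0,0,0],1],
  [[0,0,0],[0,0,0],1],
  [[0,0,0],[0,0,0],1],
  [[0,0,0],[0,0,0],1],
  [[0,0,0],[0,0,0],1],
  [[0,0,0],[0,0,0],1],
])

```text
time: 34.35
position: [474.8, -45.0, 15.0]
ee_rot: [[0.156, 0.988, 0.0], [0.988, -0.156, -0.0], [0.0, 0.0, -1.0]]
ft_force: [-0.3, 0.8, -0.6]
grip_width: 39.7
finger_force: 60.7
```

Emit:
move_arm([
  [[0,0,0.2],[0,0,0],1],
  [[0,0,0.15],[0,0,0],1],
  [[0,0,0],[0,0,0],1],
  [[0,0,0],[0,0,0],0.25],
  [[0,0,0],[0,0,0],0.25],
  [[0,0,0],[0,0,0],0.2],
  [[0,0,-1.5],[0,0,0],0.2],
  [[0,0,-3],[0,0,0],0.2],
  [[0,0,-4],[0,0,0],0],
  [[0,0,-4],[0,0,0],0],
])

```text
time: 35.6
position: [474.6, -45.0, 138.5]
ee_rot: [[0.156, 0.988, 0.0], [0.988, -0.156, -0.0], [0.0, 0.0, -1.0]]
ft_force: [0.9, 0.1, -0.4]
grip_width: 85.4
finger_force: 0.0
```

Emit:
move_arm([
  [[-1,0,-2],[0,0,0],0],
  [[-5,0,-2],[0,0,0],0],
  [[-5,0,0],[0,0,0],0],
  [[-5,0,0],[0,0,0],0],
  [[-3,0,0],[0,0,0],0],
  [[0,0,0],[0,0,0],0],
  [[0,0,0],[0,0,0],0],
  [[0,0,0],[0,0,0],0],
  [[0,0,0],[0,0,0],0],
  [[0,0,0],[0,0,0],0],
])

```text
time: 36.85
position: [445.2, -232.3, 176.5]
ee_rot: [[0.156, 0.988, -0.0], [0.988, -0.156, 0.0], [0.0, -0.0, -1.0]]
ft_force: [-0.1, -0.6, 0.4]
grip_width: 85.6
finger_force: 0.0
```

```bash
python3 - <<'E'
from h import *
snap('wrist','w10');z=load('w10');P=cloud(z);x=P.reshape(-1,3)
bl=x[(np.hypot(x[:,0]-534,x[:,1]+21)<60)&(x[:,2]>9)&(x[:,2]<15)];b=np.median(bl[:,2])-10;print('bias',b)
for n,c,r,h in [('pul',(474.3,-45.3),30,31),('blk',(485,21),36,31),('nut',(597,3.5),17,15),('strap',(586,-63.3),48,15)]:
    m=(np.hypot(x[:,0]-c[0],x[:,1]-c[1])<r)&(abs(x[:,2]-b-h)<2.5); s=x[m]
    if m.sum()<20: print(n,'few',m.sum());continue
    A=np.c_[s[:,:2]-s[:,:2].mean(0),np.ones(len(s))];k=np.linalg.lstsq(A,s[:,2],rcond=None)[0]
    print(n,m.sum(),'centroid',s[:,:2].mean(0).round(1),'mid',((s[:,:2].min(0)+s[:,:2].max(0))/2).round(1),'z',round(k[2]-b,1),'slope',k[:2].round(3))
# blanks via top
z0=load('top0');snap('top','t3');z1=load('t3')
for n,c,h in [('disc',(500,-332),32),('blank',(406,331),34)]:
    for z in(z0,z1):
        y=cloud(z).reshape(-1,3);m=(np.hypot(y[:,0]-c[0],y[:,1]-c[1])<55)&(y[:,2]>h-8)&(y[:,2]<h+8);print(n,m.sum(),y[m].mean(0).round(1))
E
python3 w.py
```

```text
bias nan
pul few 0
blk few 0
nut few 0
strap few 0
disc 332 [ 499.4 -332.1   30.7]
disc 0 [nan nan nan]
blank 418 [405.6 330.7  33.1]
blank 416 [405.5 330.8  33.1]
t 36.95 pos [ 445.1 -232.5  176.5] yaw -9.0 tilt [ 0.  0. -1.] w 85.3 ff 0.0
  return _methods._mean(a, axis=axis, dtype=dtype,
  ret = ret.dtype.type(ret / rcount)
<stdin>:13: RuntimeWarning: Mean of empty slice.
  ret = um.true_divide(
```

```bash
python3 - <<'E'
from h import *
z=load('t3');x=cloud(z).reshape(-1,3)
for n,c,r,h in [('pul',(474.3,-45.3),30,31),('blk',(485,21),36,31),('nut',(597,3.5),14,15),('strap',(586,-63.3),48,15)]:
    s=x[(np.hypot(x[:,0]-c[0],x[:,1]-c[1])<r)&(abs(x[:,2]-h)<3.5)]
    if len(s)<8: print(n,'few',len(s));continue
    A=np.c_[s[:,:2]-s[:,:2].mean(0),np.ones(len(s))];k=np.linalg.lstsq(A,s[:,2],rcond=None)[0]
    print(n,len(s),'mid',((s[:,:2].min(0)+s[:,:2].max(0))/2).round(1),s[:,:2].mean(0).round(1),'z',k[2].round(1),'slope',k[:2].round(3))
z=load('w10');y=cloud(z).reshape(-1,3);m=(np.hypot(y[:,0]-500,y[:,1]+332)<55)&(y[:,2]>22)&(y[:,2]<42);print('disc',m.sum(),y[m].mean(0) if m.any() else '')
cv2.imwrite('pics/fin.png',np.vstack([cv2.resize(load('t3')['p'][150:280,230:410,::-1],(540,390)),cv2.resize(load('w10')['p'][:,:,::-1],(540,200))]))
E
```

```text
pul 100 mid [474.5 -46.2] [473.6 -47.1] z 32.8 slope [-0.024  0.024]
blk 126 mid [484.7  19.9] [483.9  20.5] z 32.4 slope [0.014 0.017]
nut 22 mid [596.2   3.1] [596.7   3.4] z 16.2 slope [ 0.14  -0.029]
strap 399 mid [585.4 -58. ] [585.  -60.3] z 14.7 slope [-0.004 -0.002]
disc 2958 [ 499.93026214 -329.35796834   30.52639728]
```

The pulley's height matches the seated block's, it sits within 2 mm of its recess middle, and the blanks are where they started.

```bash
python3 -c "
from rig import manip
print(manip.job_done())"
```

```text
the job is handed in; nothing more can be done
None
```

I placed the pulley, drilled block, strap clamp and nut each in its own recess and handed the job in at about 37 s; measured before hand-in, all four were seated and about centred and neither blank had moved, though the judge returned no verdict.

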